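# Shut and pin the drop gate of the mango inspection ramp

## Task

Get the mango inspection ramp ready: first slide its gate fully shut over the drop opening, against its stop, so that the hole in the gate lines up with the hole in the ramp. Then pull the T-handled detent pin out of its storage hole near the top of the ramp and push it down through the gate's hole into the ramp until it clicks fully home, and let go. Leave the mangoes where they lie.

Things in the scene. Friction and masses are not known exactly. Their poses are not given: they have to be found in the camera images.
- ramp (a point): Middle of the face of the inspection ramp: a grey sheet on a dark steel stand, 240 mm along the slope, 380 mm wide, sloping 27 degrees, low edge towards the robot, this point 100 mm above the table. Axes: x up the slope, y level across the ramp (to the robot's left), z square out of the face, leaning 27 degrees from vertical towards the robot.
- lock (a point): Centre of the lock hole where the pin must end, at the level of the gate's top face, 7 mm out of the ramp's face; fixed to the ramp, axes as ramp. The 14.5 mm bore is square to the face, 52 mm deep through gate and ramp, with a spring catch 31 mm down: the pin goes in freely for about 26 mm, then some 5 to 10 N of push clicks it home.
- park (a point): Centre of the mouth of the storage hole that holds the pin at the start, axes as ramp; 105 mm up the slope (x) and 100 mm across (+y) from lock. Its steel block stands 7 mm out of the ramp's face. Same bore and catch as the lock hole.
- pin_grip (a point): Centre of the pin's T-handle: flat-sided black bar 12 mm thick (x), 96 mm long (y), 22 mm high (z); z runs along the pin from tip to handle. At the start its axes are parallel to the ramp's: grip it over the 12 mm, fingers up and down the slope, tool square to the ramp. The 120 g pin is pulled straight along z against the catch, 5 to 10 N, and is free after 42 mm.
- pin_seat (a point): Centre of the underside of the pin's 22 mm collar, 26 mm below pin_grip along the pin, same axes. The steel shank below it is 12 mm thick and 42 mm long with a tapered nose. With the pin fully home, this point meets park or lock.
- gate_grip (a point): Centre of the upright grip fin on the gate (aluminium plate 6 mm thick, 1 to 7 mm above the ramp's face); axes as ramp. The fin is 12 mm thick across the ramp (y), 44 mm along the slope (x), and its top is 16 mm above this point; the plate's top face is 27 mm below it.
- gate_hole (a point): Centre of the 14.5 mm hole in the gate, on its top face, 80 mm across (+y) from the fin's centre. It meets lock when the gate is shut.
- gate (a joint): How far the gate stands open, in m: 0 shut against its stop, up to 0.085. It grows as the gate slides to the ramp's +y; friction of about 3 N holds it where it is left.
- mango_ramp_mid (a point): Middle of a mango (90 x 70 x 70 mm) lying at the low +y corner of the ramp, against the lip: leave it.
- mango_scale_mid (a point): Middle of a mango of the same size on the grey bench scale (160 mm square, 38 mm high): leave it.
- mango_table_mid (a point): Middle of a mango of the same size on a card near the robot: leave it.
Mind the look-alikes: they are no part of the job. Leave any purple or white look-alike of the part that bears pin_grip alone.

How it is judged:
By the outcome, as a careful person would: the job done as asked, in the order asked, and still so for the second after the job is handed in, with the robot touching nothing.
It also fails if it takes over 56 s, if anything falls off the work surface, if the arm or the gripper's body presses on something with over 40 N, if the wrist force passes 120 N, or if a joint passes its speed limit or range.

## Robot

A 6-joint arm with a two-finger parallel gripper is mounted at the origin on the work surface. World frame = base frame: x ahead of the robot, y to its left, z up, the work surface at z = 0. Lengths are in mm, angles in rad, forces in N, time in s.
With the tool pointing down it reaches from about 275 to 975 mm from the base axis. Payload 8.4 kg.
Tool frame: the origin (TCP) lies at the very end of the fingers, on their centre line; the grasp point (between the pads) lies 19 mm behind it; z points along the fingers, y is the line along which they close (so a half turn about z gives the same grasp; the last joint's range is limited). The gripper opens to 92 mm and grips with 3 to 60 N. Pads are 20 mm wide; open, the fingers measure 128 mm over their backs; the gripper's body (75 mm by 189 mm) begins 69 mm behind the grasp point.
Start: joints at [-1.273, 0.353, 1.633, -0, 1.155, -0.002], TCP at [184.579, -597.125, 214.583] pointing down, gripper open.
Joint ranges: [-2.63, 2.63], [-0.92, 2.1], [0.06, 2.66], [-1.3, 4.44], [0, 2.69], [-3.02, 3.02]. Speed limits (rad/s): [2.22, 2.22, 2.79, 3.14, 3.14, 3.14].

## Interface

Orientations are given as a unit quaternion [w, x, y, z].
In Python, from rig import ctrl, get_image, get_calibration, workorder, spot_in, place_of gives the robot as it stands. The module is installed in compiled form; this text tells all that it offers.
- The arm moves only by the tool drive_tool, never from a script. Its argument "plan" is a list of rows, each a list of 7 numbers: the gripper's target within -1 to 1 (shut at 1, half-way at 0, fully open at -1), then the shift along the tool's x, y, z in units of 40 mm (1.0 is 40 mm), then the turn, a rotation vector about the tool's x, y, z in units of 5 degrees (1.0 is 5 degrees). A call has 1 to 10 rows; each row is the pose to reach, as a shift and turn from the pose commanded when the call began, along the tool's axes at that moment; what a row does not reach only later rows make up. A row lasts 1/12 s, in which the tool goes at most 41.7 mm and 7.16 degrees, less where a joint would pass 70% of its speed; a pose out of reach is approached as far as the arm can. A call with a gripper value outside its range is refused whole. The fingers move at their own pace and stop on an object; "newtons" is the grip in N (left out, the last holds). Time passes only in rows, so rows that repeat a pose let the fingers close. It gives the time, the measured TCP pose, the force, the opening and the grip force at its end, in the units of the state.
- ctrl.get_obs(): the state, without advancing time (a new reading comes with each control period).
- get_image(name): name is "scene" or "top" or "wrist"; returns the picture (384x512x3 uint8, red, green, blue); there is no depth.
- get_calibration(name): a dict with "fx", "fy", "cx", "cy" (pixels), "dist" ([k1, k2, p1, p2, k3] as OpenCV has them; the pictures are not rectified), "view" (4x4, takes a point from world to camera coordinates); the wrist camera has in their place "tool_from_camera" (4x4, takes a point from camera to tool coordinates, whose origin is the TCP and whose axes are the flange's). Camera axes: x right, y up, looking along -z (the intrinsics and any distortion apply to the point x, -y, -z); pixel columns grow to the right and rows downward; lengths in mm; the calibration is good to about 2 mm. A picture is of the moment at which its call begins: read the wrist's pose just before it. get_calibration takes no time and is no camera call.
- workorder.job_done(): hands the job in; it is judged then, once.
Trained networks look in the newest picture that a camera, given by its name, has taken for a name from the list of things; names that differ only in an ending like _2 or _b are one class to them, and where a whole thing is asked for, a point or a joint stands for the part that bears it (a point fixed in the world has none). Each returns a list of dicts, best first, with "p" (0 to 1); they miss things now and then, are a little off and sometimes report something else, mostly with a low value. They report only what shows in the picture. A call takes as long as a camera call. They do not tell look-alikes from the thing itself.
- spot_in(camera, label): "location" ([row, column] in pixels, amid what is visible of it).
- place_of(camera, label): "location" ([row, column] in pixels: a listed point, or the origin of a listed thing).
The state is a dict: "time": time; "joint_positions": joint angles; "joint_velocities": joint speeds; "joint_torque": joint torques, N m; "position": TCP position; "tool_rot": TCP orientation; "ft_force": force on the tool from outside, world axes, zero at the start; "ft_torque": the same for the moment, N m; "width": finger opening in mm; "gripper_force": force on a finger pad.
Only numpy, scipy, OpenCV 4.12 (cv2) and the standard library are available. Lean on these libraries where they do the work, as an engineer would, in place of code of your own. Each camera call takes 0.05 s, during which the arm holds its last target. There are 200 camera calls.

## Working session

There is one attempt and no reset: what is moved stays moved. The work goes in short steps, Python scripts to look and compute and a tool call to move; the robot and the scene stay as the last step left them, time stands still between calls to the robot, and variables do not carry over. Pictures are saved under pics/ and viewed, at most 10 in all, crops included, and the job is handed in when it is done.

Besides the shell and the picture viewer there is one more tool, called after "Request:" as name(argument=value, ...) on one line, values as JSON. drive_tool: Moves the arm, as the interface text tells. Its arguments: {"type":"object","properties":{"plan":{"type":"array"},"newtons":{"type":"number"}},"required":["plan"]}

```bash
mkdir -p pics; cat > h.py <<'E'
import numpy as np, cv2
from rig import ctrl, get_image, get_calibration, workorder, spot_in, place_of
from scipy.spatial.transform import Rotation as R
def save(cam,fn):
    im=get_image(cam); cv2.imwrite('pics/'+fn,cv2.cvtColor(im,cv2.COLOR_RGB2BGR)); return im
def Rt():
    o=ctrl.get_obs(); w,x,y,z=o['tool_rot']; return R.from_quat([x,y,z,w]).as_matrix(),np.array(o['position'])
def ray(cam,rc,pose=None):
    c=get_calibration(cam); K=np.array([[c['fx'],0,c['cx']],[0,c['fy'],c['cy']],[0,0,1]])
    u=cv2.undistortPoints(np.array([[[rc[1],rc[0]]]],float),K,np.array(c['dist'],float))[0,0]
    d=np.array([u[0],-u[1],-1.])
    if cam=='wrist':
        M,p=pose or Rt(); T=np.array(c['tool_from_camera']); A=M@T[:3,:3]; o=M@T[:3,3]+p
    else:
        V=np.linalg.inv(np.array(c['view'])); A=V[:3,:3]; o=V[:3,3]
    d=A@d; return o,d/np.linalg.norm(d)
def tri(rs):
    S=np.zeros((3,3));b=np.zeros(3)
    for o,d in rs:
        P=np.eye(3)-np.outer(d,d);S+=P;b+=P@o
    x=np.linalg.solve(S,b); return x,[round(float(np.linalg.norm((np.eye(3)-np.outer(d,d))@(x-o))),1) for o,d in rs]
def atz(r,z): return r[0]+r[1]*(z-r[0][2])/r[1][2]
def proj(cam,P,pose=None):
    c=get_calibration(cam); K=np.array([[c['fx'],0,c['cx']],[0,c['fy'],c['cy']],[0,0,1]])
    if cam=='wrist':
        M,p=pose or Rt(); T=np.array(c['tool_from_camera']); W=np.eye(4);W[:3,:3]=M;W[:3,3]=p; V=np.linalg.inv(W@T)
    else: V=np.array(c['view'])
    q=V[:3,:3]@np.array(P)+V[:3,3]; q=np.array([q[0],-q[1],-q[2]])
    return cv2.projectPoints(q.reshape(1,1,3),np.zeros(3),np.zeros(3),K,np.array(c['dist'],float))[0][0,0][::-1]
E
python3 - <<'E'
from h import *
for cam in ['scene','top']:
    save(cam,cam+'.png')
    for l in ['ramp','lock','park','pin_grip','pin_seat','gate_grip','gate_hole']:
        print(cam,l,[(round(d['p'],2),np.round(d['location']).tolist()) for d in place_of(cam,l)[:4]])
print(ctrl.get_obs())
E
```

```text
scene ramp [(0.74, [268.0, 263.0])]
scene lock [(0.73, [268.0, 251.0]), (0.34, [186.0, 324.0])]
scene park [(0.8, [227.0, 304.0])]
scene pin_grip [(0.94, [273.0, 112.0]), (0.63, [160.0, 296.0]), (0.61, [219.0, 298.0])]
scene pin_seat [(0.73, [165.0, 294.0]), (0.66, [228.0, 304.0]), (0.64, [269.0, 117.0])]
scene gate_grip [(0.89, [266.0, 237.0]), (0.74, [266.0, 264.0])]
scene gate_hole [(0.8, [248.0, 256.0])]
top ramp [(0.71, [136.0, 332.0]), (0.55, [211.0, 245.0])]
top lock [(0.96, [149.0, 336.0])]
top park [(0.76, [116.0, 289.0])]
top pin_grip [(0.87, [284.0, 375.0]), (0.78, [119.0, 289.0]), (0.66, [208.0, 112.0])]
top pin_seat [(0.83, [115.0, 287.0]), (0.8, [271.0, 368.0]), (0.66, [206.0, 122.0])]
top gate_grip [(0.62, [147.0, 344.0])]
top gate_hole [(0.8, [156.0, 310.0]), (0.51, [117.0, 288.0])]
{'time': 0.8, 'joint_positions': array([-1.27342787e+00,  3.52976341e-01,  1.63340057e+00, -5.89257881e-06,
        1.15518918e+00, -2.40245902e-03]), 'joint_velocities': array([ 0.00101751,  0.00031282,  0.00067896, -0.00127275,  0.00047194,
        0.00056653]), 'joint_torque': array([ 4.15969271e-04, -5.93695271e+01, -3.34554112e+01,  6.99576200e-02,
        1.59844954e-02,  4.69597161e-07]), 'position': array([ 184.56224796, -597.13588274,  214.59750795]), 'tool_rot': array([ 1.35295085e-05,  9.88788011e-01,  1.49326053e-01, -7.15108005e-07]), 'ft_force': array([0.08747288, 0.90316667, 0.75379971]), 'ft_torque': array([0.03333601, 0.03206897, 0.01582862]), 'gripper_force': 0.0, 'width': 91.7846622880739}
```

```bash
python3 -c "
import cv2,numpy as np
a=cv2.imread('pics/scene.png');b=cv2.imread('pics/top.png');print(a.shape)"
```

```text
(384, 512, 3)
```

View pics/scene.png

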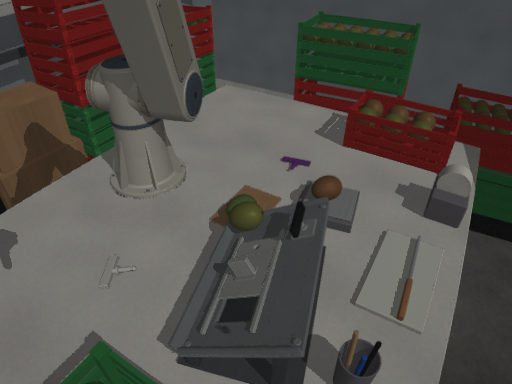

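View pics/top.png

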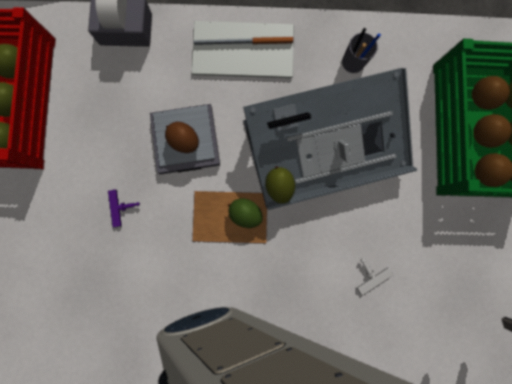

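Black handle: top (119,289), scene (219,298). Look-alikes are purple at top (208,112) and white at top (284,375). The gate fin is at top (147,344), scene (266,240), and the dark drop opening is on the -y side.

```bash
python3 - <<'E'
from h import *
pts={'pin_grip':((219,298),(119,289)),'park':((227,304),(116,289)),'gate_grip':((266,238),(147,344)),'gate_hole':((248,256),(156,310))}
X={}
for k,(s,t) in pts.items():
    X[k],r=tri([ray('scene',s),ray('top',t)]); print(k,X[k].round(1),r)
from scipy.optimize import least_squares
def frame(yaw):
    # y axis across, x up slope
    h=np.array([np.cos(yaw),np.sin(yaw),0]); y=np.array([-np.sin(yaw),np.cos(yaw),0]); a=np.radians(27)
    x=h*np.cos(a)+np.array([0,0,np.sin(a)]); return np.c_[x,y,np.cross(x,y)]
# params: ramp x,y,yaw, lock lx,ly, opening
def model(p):
    F=frame(p[2]); o=np.array([p[0],p[1],100]); L=np.array([p[3],p[4],7])
    d={'lock':L,'park':L+[105,100,0],'pin_grip':L+[105,100,26],'gate_hole':L+[0,p[5],0],'gate_grip':L+[0,p[5]-80,27]}
    # corners on face
    d.update(c1=np.array([120,-190,0]),c2=np.array([-120,-190,0]),c3=np.array([120,190,0]))
    return {k:o+F@v for k,v in d.items()},F
obs=[('top','pin_grip',(119,289)),('scene','pin_grip',(219,298)),('top','gate_grip',(147,344)),('scene','gate_grip',(266,238)),
('top','gate_hole',(156,310)),('scene','gate_hole',(248,256)),('top','c1',(70,403)),('top','c2',(167,412)),('top','c3',(107,246))]
f=lambda p:np.concatenate([proj(c,model(p)[0][k])-q for c,k,q in obs])
g=least_squares(f,[X['gate_grip'][0],X['gate_grip'][1],.25,0,0,50],x_scale=[50,50,.2,20,20,20],loss='soft_l1')
print(g.x.round(3)); print(f(g.x).reshape(-1,2).round(1).tolist())
m,F=model(g.x)
for k,v in m.items(): print(k,v.round(1))
E
```

```text
pin_grip [ 584.7 -112.6  163.5] [0.4, 0.4]
park [ 598.2 -113.2  147.1] [2.4, 2.4]
gate_grip [ 530.2 -250.   118.6] [5.8, 5.8]
gate_hole [ 517.  -171.4   91.5] [0.8, 0.8]
[ 5.58730e+02 -2.25883e+02  2.69000e-01 -2.58690e+01  1.79400e+00
  6.16820e+01]
[[-0.6, 0.2], [-0.4, 0.0], [3.9, 2.4], [-0.4, 0.6], [-0.3, 0.1], [-0.9, -0.6], [-0.3, 2.9], [-0.5, -0.4], [0.0, -1.2]]
lock [ 533.  -231.1   94.5]
park [ 596.5 -109.8  142.2]
pin_grip [ 585.1 -113.   165.3]
gate_hole [ 516.5 -171.7   94.5]
gate_grip [ 526.  -252.1  118.5]
c1 [ 712.4 -380.6  154.5]
c2 [ 506.3 -437.5   45.5]
c3 [611.2 -14.3 154.5]
```

```bash
cat >> h.py <<'E'
def frame(yaw):
    h=np.array([np.cos(yaw),np.sin(yaw),0]); y=np.array([-np.sin(yaw),np.cos(yaw),0]); a=np.radians(27)
    x=h*np.cos(a)+np.array([0,0,np.sin(a)]); return np.c_[x,y,np.cross(x,y)]
GA=lambda F:np.c_[F[:,0],-F[:,1],-F[:,2]]
def mv(target,Mt):
    M,p=Rt(); print('shift',(M.T@(np.array(target)-p)/40).round(3).tolist(),'turn',(np.degrees(R.from_matrix(M.T@Mt).as_rotvec())/5).round(3).tolist(),
      'dist',np.linalg.norm(target-p).round(1))
E
python3 - <<'E'
from h import *
F=frame(.269); print(get_calibration('wrist')['tool_from_camera'])
mv(np.array([526,-252.1,118.5])+F@[0,0,130.],GA(F))
E
```

```text
[[ 8.84961977e-04  9.68382020e-01  2.49470400e-01  6.97068122e+01]
 [ 9.99999506e-01 -9.69800265e-04  2.17162436e-04  4.69493703e-01]
 [ 4.52232658e-04  2.49470085e-01 -9.68382400e-01 -1.70074304e+02]
 [ 0.00000000e+00  0.00000000e+00  0.00000000e+00  1.00000000e+00]]
shift [9.228, -5.766, -0.494] turn [-0.083, 5.4, 0.346] dist 435.7
```

Request:
drive_tool(plan=[[-0.3, 0.9, -0.6, -0.5, 0, 0, 0], [-0.3, 1.8, -1.2, -0.5, 0, 1, 0], [-0.3, 2.6, -1.7, -0.5, 0, 2, 0], [-0.3, 3.5, -2.2, -0.5, 0, 3, 0], [-0.3, 4.4, -2.8, -0.5, 0, 4, 0.1], [-0.3, 5.2, -3.3, -0.5, -0.05, 5, 0.2], [-0.3, 6.1, -3.9, -0.5, -0.08, 5.4, 0.35], [-0.3, 7.0, -4.4, -0.5, -0.08, 5.4, 0.35], [-0.3, 7.9, -5.0, -0.5, -0.08, 5.4, 0.35], [-0.3, 8.7, -5.5, -0.5, -0.08, 5.4, 0.35]])

```text
time: 1.63
position: [452.7, -282.8, 234.8]
tool_rot: [-0.031, 0.964, 0.13, 0.232]
ft_force: [0.9, -0.5, -0.1]
width: 59.5
gripper_force: 0.0
```

```bash
python3 - <<'E'
from h import *
F=frame(.269); 
mv(np.array([526,-252.1,118.5])+F@[0,0,130.],GA(F))
pose=Rt(); im=save('wrist','w1.png')
for l in ['lock','park','pin_grip','gate_grip','gate_hole']:
    print(l,[(round(d['p'],2),np.round(d['location']).tolist()) for d in place_of('wrist',l)[:4]])
for k,v in dict(lock=[533,-231.1,94.5],grip=[526,-252.1,118.5],hole=[516.5,-171.7,94.5],pin=[585.1,-113,165.3]).items(): print(k,proj('wrist',v).round())
E
```

```text
shift [0.435, -0.253, 0.235] turn [0.006, -0.005, -0.015] dist 22.2
lock []
park [(0.6, [74.0, 144.0])]
pin_grip [(0.8, [72.0, 140.0])]
gate_grip [(0.65, [169.0, 251.0])]
gate_hole [(0.82, [167.0, 185.0])]
lock [165. 236.]
grip [169. 251.]
hole [165. 185.]
pin [ 69. 136.]
```

View pics/w1.png

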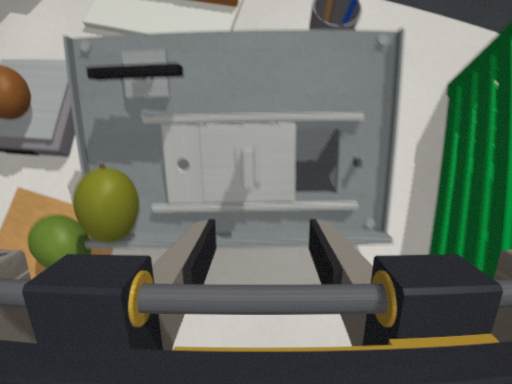

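The fin is at (167,248), gate hole (165,183), black handle (72,137), and dark opening (165,318). All match the model. I'll refine yaw from the long edges.

```bash
python3 - <<'E'
from h import *
im=cv2.imread('pics/w1.png'); g=cv2.cvtColor(im,cv2.COLOR_BGR2GRAY)
M,p=Rt()
ls=cv2.createLineSegmentDetector().detect(g[20:260])[0][:,0]
for x1,y1,x2,y2 in ls:
    if abs(x2-x1)>70 and abs(y2-y1)<10:
        # both rays -> plane through camera; intersect with horizontal plane direction: n x z
        a=ray('wrist',(y1+20,x1))[1];b=ray('wrist',(y2+20,x2))[1]; n=np.cross(a,b); d=np.cross(n,[0,0,1]); d/=np.linalg.norm(d); d*=np.sign(d[1])
        print(np.round([y1+20,x1,y2+20,x2]),'yaw',round(float(np.arctan2(-d[0],d[1])),4))
for cam,a,b in [('top',(70,403),(107,246))]:
    pass
g=cv2.imread('pics/top.png',0)
for x1,y1,x2,y2 in cv2.createLineSegmentDetector().detect(g)[0][:,0]:
    if abs(x2-x1)>45 and 240<min(x1,x2) and max(x1,x2)<425 and 60<min(y1,y2)<215 and max(y1,y2)<215:
        a=ray('top',(y1,x1))[1];b=ray('top',(y2,x2))[1]; n=np.cross(a,b); d=np.cross(n,[0,0,1]); d/=np.linalg.norm(d); d*=np.sign(d[1])
        print('top',np.round([y1,x1,y2,x2]),'yaw',round(float(np.arctan2(-d[0],d[1])),4))
E
```

```text
[ 76. 182.  79.  89.] yaw 0.2783
[ 67.  87.  63. 178.] yaw 0.2817
[ 33. 141.  30. 229.] yaw 0.2804
[ 30. 232.  29. 307.] yaw 0.2858
[211. 152. 208. 357.] yaw 0.2877
[120. 174. 119. 363.] yaw 0.2728
[112. 359. 112. 272.] yaw 0.2887
[112. 271. 114. 174.] yaw 0.2875
[246. 304. 248. 218.] yaw 0.2922
top [106. 243.  66. 406.] yaw 0.2825
top [171. 340. 157. 395.] yaw 0.2883
top [110. 390. 132. 303.] yaw 0.2853
top [177. 395. 201. 301.] yaw 0.2847
```

```bash
python3 - <<'E'
from h import *
F=frame(.284); g=np.array([526,-252.1,118.5])
mv(g+F@[0,0,60.],GA(F)); mv(g+F@[0,0,-13.],GA(F))
E
```

```text
shift [0.468, -0.288, 1.999] turn [0.083, 0.001, -0.156] dist 82.9
shift [0.468, -0.301, 3.824] turn [0.083, 0.001, -0.156] dist 154.6
```

Request:
drive_tool(plan=[[-0.3, 0.3, -0.2, 0.6, 0.08, 0, -0.16], [-0.3, 0.47, -0.29, 1.3, 0.08, 0, -0.16], [-0.3, 0.47, -0.29, 2.0, 0.08, 0, -0.16], [-0.3, 0.47, -0.29, 2.6, 0.08, 0, -0.16], [-0.3, 0.47, -0.3, 3.2, 0.08, 0, -0.16], [-0.3, 0.47, -0.3, 3.6, 0.08, 0, -0.16], [-0.3, 0.47, -0.3, 3.8, 0.08, 0, -0.16], [-0.3, 0.47, -0.3, 3.8, 0.08, 0, -0.16]])

```text
time: 2.6
position: [530.8, -250.5, 106.0]
tool_rot: [-0.034, 0.963, 0.137, 0.23]
ft_force: [0.3, 0.1, -0.1]
width: 59.5
gripper_force: 0.0
```

Request:
drive_tool(plan=[[0.5, 0, 0, 0, 0, 0, 0], [0.8, 0, 0, 0, 0, 0, 0], [1, 0, 0, 0, 0, 0, 0], [1, 0, 0, 0, 0, 0, 0], [1, 0, 0, 0, 0, 0, 0], [1, 0, 0, 0, 0, 0, 0]], newtons=20)

```text
time: 3.1
position: [531.7, -250.0, 108.3]
tool_rot: [-0.033, 0.962, 0.138, 0.231]
ft_force: [-0.5, -0.6, -0.3]
width: 22.1
gripper_force: 0.0
```

Request:
drive_tool(plan=[[1, 0, 0, 0, 0, 0, 0], [1, 0, 0, 0, 0, 0, 0], [1, 0, 0, 0, 0, 0, 0], [1, 0, 0, 0, 0, 0, 0], [1, 0, 0, 0, 0, 0, 0]])

```text
time: 3.52
position: [531.5, -249.6, 107.9]
tool_rot: [-0.033, 0.963, 0.138, 0.231]
ft_force: [-3.8, 0.8, 6.5]
width: 11.8
gripper_force: 20.0
```

Request:
drive_tool(plan=[[1, 0, 0.15, 0, 0, 0, 0], [1, 0, 0.35, 0, 0, 0, 0], [1, 0, 0.6, 0, 0, 0, 0], [1, 0, 0.85, 0, 0, 0, 0], [1, 0, 1.1, 0, 0, 0, 0], [1, 0, 1.25, 0, 0, 0, 0], [1, 0, 1.35, 0, 0, 0, 0], [1, 0, 1.35, 0, 0, 0, 0]])

```text
time: 4.18
position: [547.0, -302.8, 107.9]
tool_rot: [-0.033, 0.963, 0.138, 0.231]
ft_force: [-2.3, -1.8, 3.1]
width: 12.0
gripper_force: 20.0
```

Request:
drive_tool(plan=[[1, 0, 0.05, 0, 0, 0, 0], [1, 0, 0.1, 0, 0, 0, 0], [1, 0, 0.15, 0, 0, 0, 0], [1, 0, 0.15, 0, 0, 0, 0]])

```text
time: 4.52
position: [548.4, -307.4, 107.9]
tool_rot: [-0.033, 0.963, 0.138, 0.231]
ft_force: [-3.5, -0.8, 4.6]
width: 12.2
gripper_force: 20.0
```

Request:
drive_tool(plan=[[1, 0, 0.04, 0, 0, 0, 0], [1, 0, 0.08, 0, 0, 0, 0], [1, 0, 0.12, 0, 0, 0, 0], [1, 0, 0.12, 0, 0, 0, 0]])

```text
time: 4.85
position: [548.8, -308.7, 107.8]
tool_rot: [-0.036, 0.962, 0.138, 0.231]
ft_force: [-9.3, 11.5, 15.4]
width: 11.9
gripper_force: 20.0
```

Request:
drive_tool(plan=[[1, 0, 0.04, 0, 0, 0, 0], [1, 0, 0.08, 0, 0, 0, 0], [1, 0, 0.08, 0, 0, 0, 0]])

```text
time: 5.1
position: [548.7, -308.7, 107.6]
tool_rot: [-0.039, 0.962, 0.139, 0.23]
ft_force: [-12.7, 21.5, 22.7]
width: 12.2
gripper_force: 20.0
```

Request:
drive_tool(plan=[[1, 0, -0.15, 0, 0, 0, 0], [1, 0, -0.15, 0, 0, 0, 0], [0.2, 0, -0.15, 0, 0, 0, 0], [-0.2, 0, -0.15, 0, 0, 0, 0], [-0.3, 0, -0.15, 0, 0, 0, 0], [-0.3, 0, -0.15, 0, 0, 0, 0]])

```text
time: 5.6
position: [549.1, -309.7, 107.5]
tool_rot: [-0.033, 0.963, 0.138, 0.231]
ft_force: [-1.0, -0.6, -0.2]
width: 36.2
gripper_force: 0.0
```

Request:
drive_tool(plan=[[-0.3, 0, 0, -0.5, 0, 0, 0], [-0.3, 0, 0, -1.2, 0, 0, 0], [-0.3, 0, -0.3, -2, 0, 0, 0], [-0.3, 0, -1, -2.6, 0, 0, 0], [-0.3, 0, -1.8, -3, 0, 0, 0], [-0.3, 0, -2.3, -3, 0, 0, 0], [-0.3, 0, -2.3, -3, 0, 0, 0], [-0.3, 0, -2.3, -3, 0, 0, 0]])

```text
time: 6.27
position: [470.9, -236.1, 215.1]
tool_rot: [-0.033, 0.962, 0.138, 0.231]
ft_force: [0.9, -0.3, 0.8]
width: 59.6
gripper_force: 0.0
```

```bash
python3 - <<'E'
from h import *
F=frame(.284); print('fin F',(F.T@np.array([548.7,-308.7,107.6])).round(1)); 
o=F.T@np.array([526,-252.1,118.5]); print('est fin F',o.round(1),'pin F',(F.T@np.array([585.1,-113,165.3])).round(1),'plane lock z',(F.T@np.array([533,-231.1,94.5])).round(1))
pose=Rt(); im=save('wrist','w2.png')
print('tcpF',(F.T@pose[1]).round(1), 'ang', np.degrees(R.from_matrix(GA(F).T@pose[0]).as_rotvec()).round(2))
for l in ['lock','park','pin_grip','gate_grip','gate_hole']:
    print(l,[(round(d['p'],2),np.round(d['location'],1).tolist()) for d in place_of('wrist',l)[:4]])
cv2.imwrite('pics/w2c.png',cv2.resize(cv2.imread('pics/w2.png')[0:260,60:460],(800,520),interpolation=cv2.INTER_CUBIC))
E
```

```text
fin F [ 441.1 -450.1 -104. ]
est fin F [ 440.8 -389.4  -91.6] pin F [ 547.3 -272.4  -93.3] plane lock z [ 441.1 -371.2 -118.7]
tcpF [ 441.5 -358.6   16.5] ang [-0.03  0.03 -0.07]
lock [(0.62, [186.3, 270.1])]
park [(0.73, [88.2, 174.2]), (0.45, [192.6, 350.2])]
pin_grip [(0.85, [85.3, 170.2])]
gate_grip [(0.91, [191.6, 353.0])]
gate_hole [(0.89, [185.5, 271.7])]
```

View pics/w2c.png

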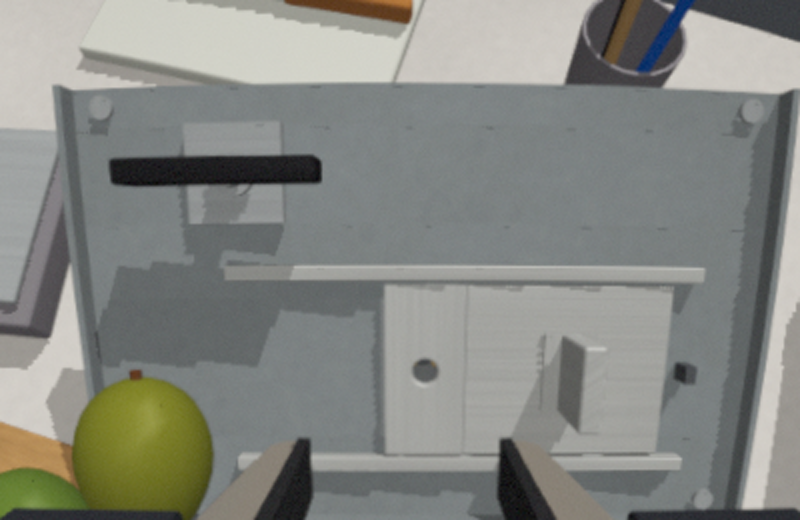

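```bash
python3 - <<'E'
from h import *
F=frame(.284)
def pl(rc,z):
    o,d=ray('wrist',rc); o=F.T@o;d=F.T@d; return (o+d*(z-o[2])/d[2]).round(1)
print('hole',pl((185.5,272.3),-118.7))
print('pin net',pl((85.3,170.2),-92.7))
g=cv2.imread('pics/w2.png')
a=cv2.resize(g[160:215,250:310],(600,550),interpolation=cv2.INTER_CUBIC); b=cv2.resize(g[160:215,380:420],(400,550),interpolation=cv2.INTER_CUBIC)
cv2.imwrite('pics/w2d.png',cv2.resize(np.hstack([a,b]),(800,440)))
# handle ends
h=g[60:110,100:240].max(axis=2)<40; ys,xs=np.nonzero(h); print('handle px rows',ys.min()+60,ys.max()+60,'cols',xs.min()+100,xs.max()+100)
print(pl((ys.mean()+60,xs.min()+100),-81.7),pl((ys.mean()+60,xs.max()+100),-81.7))
print('stop base',pl((186,398),-125.7),'gate edge',pl((186,393),-118.7),'gate left edge',pl((186,252),-118.7))
E
```

```text
hole [ 441.9 -370.9 -118.7]
pin net [ 543.8 -274.   -92.7]
handle px rows 79 92 cols 116 219
[ 543.8 -227.3  -81.7] [ 542.1 -321.4  -81.7]
stop base [ 440.  -514.2 -125.7] gate edge [ 441.6 -505.  -118.7] gate left edge [ 441.4 -348.7 -118.7]
```

View pics/w2d.png

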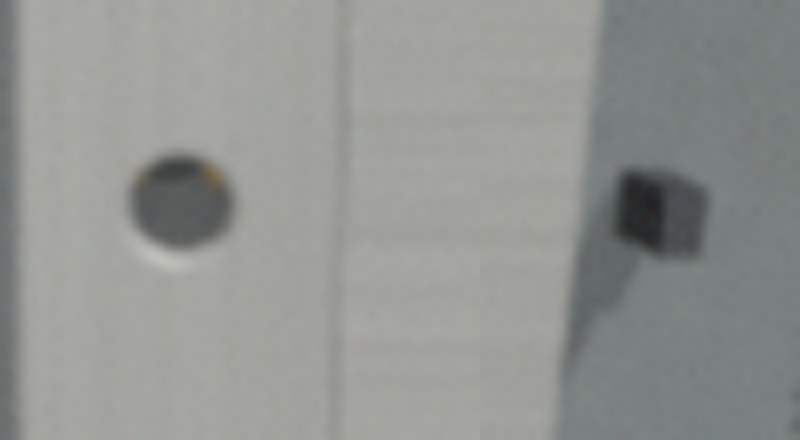

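Request:
drive_tool(plan=[[-0.3, -0.8, 0.3, 0.5, 0, 0, 0], [-0.3, -1.75, 0.8, 1.2, 0, 0, 0], [-0.3, -1.75, 0.8, 1.8, 0, 0, 0], [-0.3, -1.75, 0.8, 1.8, 0, 0, 0], [-0.3, -1.75, 0.8, 1.8, 0, 0, 0]])

```text
time: 6.98
position: [450.7, -274.8, 117.3]
tool_rot: [-0.035, 0.963, 0.137, 0.23]
ft_force: [-0.2, 0.5, -0.0]
width: 59.5
gripper_force: 0.0
```

```bash
python3 - <<'E'
from h import *
F=frame(.284); pose=Rt(); print('tcpF',(F.T@pose[1]).round(1))
g=cv2.cvtColor(save('wrist','w3.png'),cv2.COLOR_RGB2BGR)
for l in ['lock','gate_hole','gate_grip']:
    print(l,[(round(d['p'],2),np.round(d['location'],1).tolist()) for d in place_of('wrist',l)[:4]])
r,c=proj('wrist',F@np.array([441.5,-371,-118.7]),pose).round().astype(int); print(r,c)
r2,c2=proj('wrist',F@np.array([440.5,-509,-118.7]),pose).round().astype(int); print(r2,c2)
r=max(r,25);r2=max(r2,25)
a=cv2.resize(g[r-25:r+25,c-25:c+25],(400,400),interpolation=cv2.INTER_CUBIC);b=cv2.resize(g[r2-25:r2+25,c2-25:c2+25],(400,400),interpolation=cv2.INTER_CUBIC)
cv2.imwrite('pics/w3c.png',np.hstack([a,b]))
E
```

```text
tcpF [ 370.2 -390.   -56.9]
lock [(0.56, [118.1, 236.2])]
gate_hole [(0.71, [119.3, 237.4])]
gate_grip [(0.6, [121.9, 346.0]), (0.57, [118.5, 232.6])]
119 238
121 410
```

View pics/w3c.png

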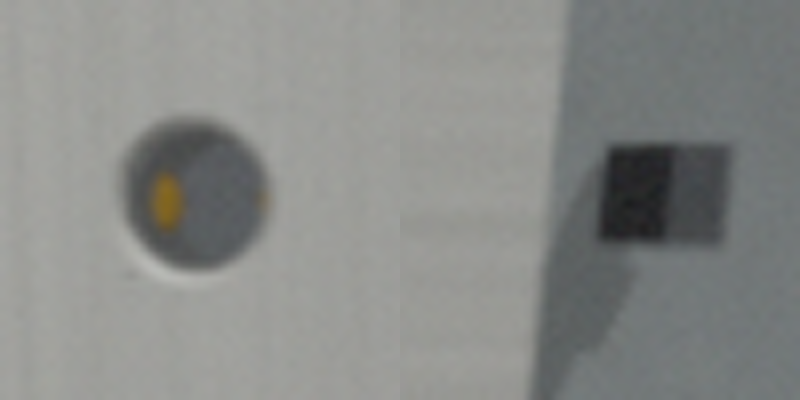

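The hole shows the bore and its yellow catch balls concentric below the gate. The 61.5 mm travel matches the fitted opening of 61.7 mm, and the push met a hard stop, so the gate is shut. Next is the pin.

Request:
drive_tool(plan=[[-0.3, 0, 0, -0.9, 0, 0, 1.3], [-0.3, 0.5, -0.3, -1.4, 0, 0, 2.6], [-0.3, 1.2, -0.8, -1.4, 0, 0, 4], [-0.3, 2.0, -1.3, -1.4, 0, 0, 5.3], [-0.3, 2.8, -1.9, -1.4, 0, 0, 6.7], [-0.3, 3.6, -2.4, -1.4, 0, 0, 8], [-0.3, 4.2, -2.8, -1.4, 0, 0, 9.4], [-0.3, 4.4, -2.97, -1.4, 0, 0, 10.7], [-0.3, 4.4, -2.97, -1.4, 0, 0, 12], [-0.3, 4.4, -2.97, -1.4, 0, 0, 13.4]])

```text
time: 8.02
position: [546.1, -122.3, 252.2]
tool_rot: [-0.143, 0.905, -0.354, 0.187]
ft_force: [-0.5, -0.1, -0.4]
width: 60.1
gripper_force: 0.0
```

Request:
drive_tool(plan=[[-0.3, 0, 0, 0, 0, 0, 1.4], [-0.3, 0, 0, 0, 0, 0, 2.8], [-0.3, 0, 0, 0, 0, 0, 4.2], [-0.3, 0, 0, 0, 0, 0, 4.6], [-0.3, 0, 0, 0, 0, 0, 4.6]])

```text
time: 8.43
position: [544.4, -124.1, 250.4]
tool_rot: [-0.177, 0.817, -0.527, 0.154]
ft_force: [-0.2, -0.2, 0.8]
width: 59.6
gripper_force: 0.0
```

```bash
cat >> h.py <<'E'
PI=lambda F:np.c_[-F[:,1],-F[:,0],-F[:,2]]
E
python3 - <<'E'
from h import *
F=frame(.284); pose=Rt(); print('tcpF',(F.T@pose[1]).round(1), ctrl.get_obs()['joint_positions'].round(2))
mv(F@np.array([547,-272,-40.]),PI(F)); mv(F@np.array([547,-272,-106.]),PI(F))
save('wrist','w4.png')
print([(round(d['p'],2),np.round(d['location'],1).tolist()) for d in place_of('wrist','pin_grip')[:4]],proj('wrist',F@np.array([547,-272,-92.7])))
E
```

```text
tcpF [ 548.3 -271.7    1.6] [-0.42  0.03  2.04  0.45  0.74  2.01]
shift [0.002, 0.034, 1.041] turn [-0.019, -0.01, 1.622] dist 41.7
shift [0.001, 0.037, 2.691] turn [-0.019, -0.01, 1.622] dist 107.6
[(0.88, [199.6, 264.7])] [196.17799781 262.93311117]
```

View pics/w4.png

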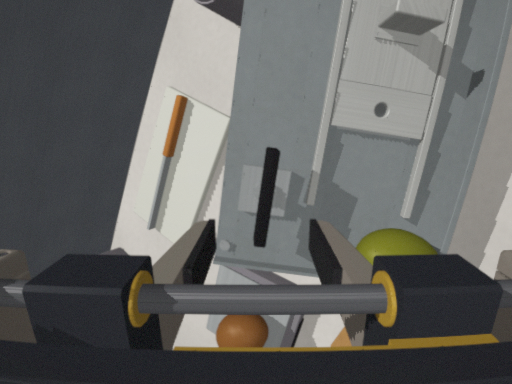

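The pin handle spans (148..245, 266), about 2 mm toward tool +y of the model, with 8° of turn still to finish. The mango is clear of the finger path.

Request:
drive_tool(plan=[[-0.3, 0, 0.07, 0.3, 0, 0, 1.3], [-0.3, 0, 0.07, 0.6, 0, 0, 1.62], [-0.3, 0, 0.07, 1.0, 0, 0, 1.62], [-0.3, 0, 0.07, 1.5, 0, 0, 1.62], [-0.3, 0, 0.07, 2.0, 0, 0, 1.62], [-0.3, 0, 0.07, 2.5, 0, 0, 1.62], [-0.3, 0, 0.07, 2.68, 0, 0, 1.62], [-0.3, 0, 0.07, 2.68, 0, 0, 1.62], [-0.3, 0, 0.07, 2.68, 0, 0, 1.62]])

```text
time: 9.28
position: [588.5, -111.7, 152.1]
tool_rot: [-0.187, 0.778, -0.583, 0.14]
ft_force: [-0.3, -0.3, 0.6]
width: 60.1
gripper_force: 0.0
```

```bash
python3 - <<'E'
from h import *
F=frame(.284); mv(F@np.array([545.5,-271.5,-106.]),PI(F))
E
```

```text
shift [-0.016, -0.024, -0.018] turn [0.004, 0.009, 0.016] dist 1.4
```

Request:
drive_tool(plan=[[0.5, 0, 0, 0, 0, 0, 0], [0.8, 0, 0, 0, 0, 0, 0], [1, 0, 0, 0, 0, 0, 0], [1, 0, 0, 0, 0, 0, 0], [1, 0, 0, 0, 0, 0, 0], [1, 0, 0, 0, 0, 0, 0], [1, 0, 0, 0, 0, 0, 0], [1, 0, 0, 0, 0, 0, 0], [1, 0, 0, 0, 0, 0, 0], [1, 0, 0, 0, 0, 0, 0]], newtons=12)

```text
time: 10.12
position: [588.9, -111.9, 151.9]
tool_rot: [-0.187, 0.778, -0.583, 0.14]
ft_force: [1.7, 1.2, 0.1]
width: 12.3
gripper_force: 11.9
```

Request:
drive_tool(plan=[[1, 0, 0, 0, 0, 0, 0], [1, 0, 0, 0, 0, 0, 0], [1, 0, 0, 0, 0, 0, 0], [1, 0, 0, 0, 0, 0, 0]], newtons=45)

```text
time: 10.45
position: [589.0, -111.9, 152.0]
tool_rot: [-0.187, 0.778, -0.583, 0.14]
ft_force: [5.3, 2.3, 0.4]
width: 12.1
gripper_force: 45.0
```

```bash
python3 - <<'E'
from h import *
F=frame(.284); o=ctrl.get_obs(); M,p=Rt(); print((F.T@p).round(2),np.degrees(R.from_matrix(PI(F).T@M).as_rotvec()).round(2),(F.T@o['ft_force']).round(1),o['gripper_force'],o['width'])
np.savez('park.npz',M=M,p=p)
E
```

```text
[ 544.83 -272.42 -107.03] [ 0.02 -0.01 -0.03] [ 5.3  0.8 -2.2] 44.95035454630852 12.125422470217428
```

Request:
drive_tool(plan=[[1, 0, 0, -0.1, 0, 0, 0], [1, 0, 0, -0.25, 0, 0, 0], [1, 0, 0, -0.4, 0, 0, 0], [1, 0, 0, -0.55, 0, 0, 0], [1, 0, 0, -0.7, 0, 0, 0], [1, 0, 0, -0.85, 0, 0, 0], [1, 0, 0, -1.0, 0, 0, 0], [1, 0, 0, -1.2, 0, 0, 0], [1, 0, 0, -1.4, 0, 0, 0], [1, 0, 0, -1.5, 0, 0, 0]])

```text
time: 11.28
position: [561.7, -119.6, 205.9]
tool_rot: [-0.187, 0.778, -0.583, 0.14]
ft_force: [0.0, 0.1, -1.2]
width: 11.8
gripper_force: 45.0
```

```bash
python3 - <<'E'
from h import *
F=frame(.284); o=ctrl.get_obs(); M,p=Rt(); print((F.T@p).round(2),np.degrees(R.from_matrix(PI(F).T@M).as_rotvec()).round(2),(F.T@o['ft_force']).round(1),o['gripper_force'],o['width'])
save('scene','s2.png'); save('wrist','w5.png')
for c in ['scene','wrist']:
  for l in ['pin_grip','pin_seat']: print(c,l,[(round(d['p'],2),np.round(d['location'],1).tolist()) for d in place_of(c,l)[:4]])
g=np.load('park.npz'); P=F.T@p
for n,z in [('hover',P[2]),('mouth',-107+42)]: mv(F@np.array([544.83-104,-272.4-100,z]),PI(F))
a=cv2.imread('pics/s2.png')[120:340,180:380];cv2.imwrite('pics/s2c.png',cv2.resize(a,(540,594),interpolation=cv2.INTER_CUBIC))
E
```

```text
[ 544.03 -272.22  -46.09] [-0.03 -0.03 -0.03] [-0.5  0.1 -1.1] 44.96935352683067 11.8051948609493
scene pin_grip [(0.86, [273.7, 109.6]), (0.68, [196.1, 287.0]), (0.45, [160.9, 296.0])]
scene pin_seat [(0.75, [204.7, 294.3]), (0.59, [269.9, 118.7]), (0.59, [162.4, 296.0])]
wrist pin_grip [(0.91, [246.7, 262.8])]
wrist pin_seat [(0.61, [227.6, 260.0])]
shift [2.505, 2.581, -0.032] turn [0.009, 0.01, 0.003] dist 143.9
shift [2.506, 2.581, 0.441] turn [0.009, 0.01, 0.003] dist 145.0
```

View pics/s2c.png

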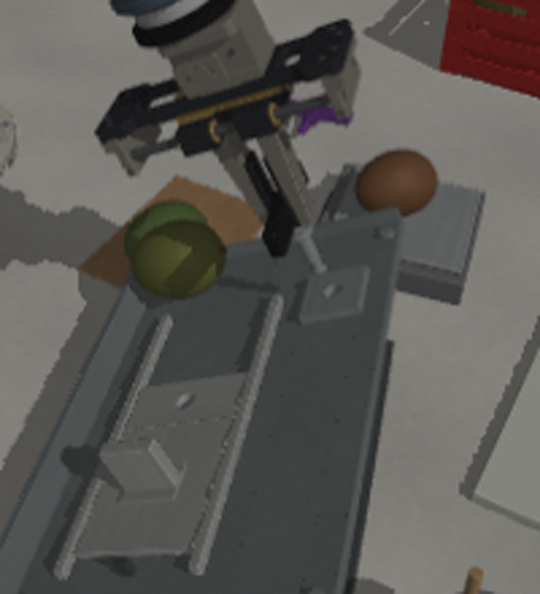

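The pin is out, hanging straight in the jaws at crop (310,245), with the gate still shut. I'll carry it by the known park→lock offset.

Request:
drive_tool(plan=[[1, 0.3, 0.3, 0, 0, 0, 0], [1, 0.8, 0.8, 0, 0, 0, 0], [1, 1.3, 1.3, 0, 0, 0, 0], [1, 1.8, 1.8, 0, 0, 0, 0], [1, 2.2, 2.3, 0, 0, 0, 0], [1, 2.5, 2.58, 0, 0, 0, 0], [1, 2.505, 2.58, 0, 0, 0, 0], [1, 2.505, 2.58, 0, 0, 0, 0], [1, 2.505, 2.58, 0, 0, 0, 0]])

```text
time: 12.33
position: [502.5, -241.1, 158.3]
tool_rot: [-0.187, 0.778, -0.583, 0.14]
ft_force: [0.3, -0.3, -0.6]
width: 11.6
gripper_force: 45.0
```

```bash
cat > st.py <<'E'
from h import *
F=frame(.284); o=ctrl.get_obs(); M,p=Rt(); print('F',(F.T@p).round(2),'ang',np.degrees(R.from_matrix(PI(F).T@M).as_rotvec()).round(2),'f',(F.T@o['ft_force']).round(1),o['gripper_force'],o['width'])
mv(F@np.array([440.8,-372.4,-46.]),PI(F))
E
python3 st.py
```

```text
F [ 441.48 -372.2   -47.29] ang [-0.02 -0.05 -0.01] f [-0.1 -0.4 -0.7] 44.96982604265213 11.61095759922171
shift [0.005, 0.017, -0.032] turn [0.004, 0.011, 0.001] dist 1.5
```

Request:
drive_tool(plan=[[1, 0.005, 0.01, 0.15, 0, 0, 0], [1, 0.005, 0.01, 0.3, 0, 0, 0], [1, 0.005, 0.01, 0.42, 0, 0, 0], [1, 0.005, 0.01, 0.5, 0, 0, 0], [1, 0.005, 0.01, 0.58, 0, 0, 0], [1, 0.005, 0.01, 0.65, 0, 0, 0], [1, 0.005, 0.01, 0.65, 0, 0, 0]])

```text
time: 12.92
position: [513.4, -238.1, 134.4]
tool_rot: [-0.187, 0.778, -0.583, 0.139]
ft_force: [-0.4, -0.3, -0.5]
width: 11.9
gripper_force: 45.0
```

```bash
python3 st.py
```

```text
F [ 440.7  -372.44  -73.7 ] ang [-0.04 -0.07 -0.03] f [-0.7 -0.2 -0.3] 44.969831854104996 11.869046745343452
shift [-0.002, -0.002, -0.692] turn [0.008, 0.013, 0.006] dist 27.7
```

Request:
drive_tool(plan=[[1, 0, 0, 0.1, 0, 0, 0], [1, 0, 0, 0.2, 0, 0, 0], [1, 0, 0, 0.3, 0, 0, 0], [1, 0, 0, 0.38, 0, 0, 0], [1, 0, 0, 0.38, 0, 0, 0]])

```text
time: 13.33
position: [519.9, -236.3, 120.7]
tool_rot: [-0.187, 0.778, -0.583, 0.139]
ft_force: [-0.4, -0.3, -1.8]
width: 12.0
gripper_force: 45.0
```

```bash
python3 st.py
```

```text
F [ 440.5  -372.46  -88.96] ang [-0.04 -0.07 -0.01] f [-1.3 -0.2 -1.4] 44.969767928123474 11.966968093364873
shift [-0.003, -0.007, -1.074] turn [0.009, 0.014, 0.003] dist 43.0
```

Request:
drive_tool(plan=[[1, 0, 0, 0.08, 0, 0, 0], [1, 0, 0, 0.16, 0, 0, 0], [1, 0, 0, 0.24, 0, 0, 0], [1, 0, 0, 0.32, 0, 0, 0], [1, 0, 0, 0.38, 0, 0, 0], [1, 0, 0, 0.43, 0, 0, 0], [1, 0, 0, 0.46, 0, 0, 0], [1, 0, 0, 0.46, 0, 0, 0]])

```text
time: 14.0
position: [527.9, -234.1, 104.7]
tool_rot: [-0.187, 0.778, -0.583, 0.14]
ft_force: [0.2, -0.5, -0.9]
width: 11.7
gripper_force: 45.0
```

```bash
python3 st.py
```

```text
F [ 440.59 -372.64 -107.04] ang [-0.04 -0.04 -0.02] f [-0.4 -0.6 -0.9] 44.973573088645935 11.675901367000193
shift [-0.007, -0.004, -1.526] turn [0.007, 0.008, 0.005] dist 61.0
```

Request:
drive_tool(plan=[[1, 0, 0, 0.03, 0, 0, 0], [1, 0, 0, 0.06, 0, 0, 0], [1, 0, 0, 0.08, 0, 0, 0], [1, 0, 0, 0.08, 0, 0, 0]])

```text
time: 14.33
position: [528.8, -234.6, 104.1]
tool_rot: [-0.187, 0.778, -0.583, 0.141]
ft_force: [-24.9, -4.1, 30.7]
width: 11.4
gripper_force: 45.0
```

```bash
python3 st.py
```

```text
F [ 441.01 -373.38 -107.84] ang [ 0.05  0.06 -0.1 ] f [-8.4  3.  38.7] 45.02096772193909 11.408840204946998
shift [-0.023, 0.004, -1.546] turn [-0.01, -0.013, 0.021] dist 61.8
```

Request:
drive_tool(plan=[[1, 0, 0, -0.07, 0, 0, 0], [1, 0, 0, -0.07, 0, 0, 0], [0.6, 0, 0, -0.07, 0, 0, 0], [0.2, 0, 0, -0.07, 0, 0, 0], [0, 0, 0, -0.07, 0, 0, 0], [-0.2, 0, 0, -0.07, 0, 0, 0], [-0.2, 0, 0, -0.07, 0, 0, 0]])

```text
time: 14.92
position: [528.3, -234.1, 104.5]
tool_rot: [-0.187, 0.778, -0.583, 0.14]
ft_force: [0.8, 0.6, 1.1]
width: 43.0
gripper_force: 0.0
```

Request:
drive_tool(plan=[[-0.2, 0, 0, -0.4, 0, 0, 0], [-0.2, 0, 0, -1, 0, 0, 0], [-0.2, 0, 0, -1.8, 0, 0, 0], [-0.2, 0, 0, -2.6, 0, 0, 0], [-0.2, 0, 0, -3.4, 0, 0, 0], [-0.2, 0, 0, -3.6, 0, 0, 0], [-0.2, 0, 0, -3.6, 0, 0, 0]])

```text
time: 15.5
position: [465.9, -253.8, 235.3]
tool_rot: [-0.186, 0.778, -0.583, 0.142]
ft_force: [0.5, -0.2, -0.8]
width: 55.2
gripper_force: 0.0
```

```bash
python3 - <<'E'
from h import *
F=frame(.284); pose=Rt(); save('wrist','w6.png'); print(ctrl.get_obs()['width'])
for l in ['pin_grip','pin_seat','gate_grip']: print(l,[(round(d['p'],2),np.round(d['location'],1).tolist()) for d in place_of('wrist',l)[:3]])
for n,q in dict(grip=[441.3,-372,-92.7],seat=[441.3,-372,-118.7],fin=[441.3,-452,-91.7]).items(): print(n,proj('wrist',F@np.array(q),pose).round(1))
s=save('scene','s3.png'); a=cv2.imread('pics/s3.png')[120:340,180:380]; b=cv2.imread('pics/w6.png')
cv2.imwrite('pics/end.png',np.hstack([cv2.resize(a,(350,384)),b[:, :450]]))
E
```

```text
55.29724050625424
pin_grip [(0.94, [186.3, 267.3])]
pin_seat [(0.94, [186.0, 262.4])]
gate_grip [(0.67, [115.7, 264.6])]
grip [189.6 262.7]
seat [184.5 262.7]
fin [113.6 262.9]
```

View pics/end.png

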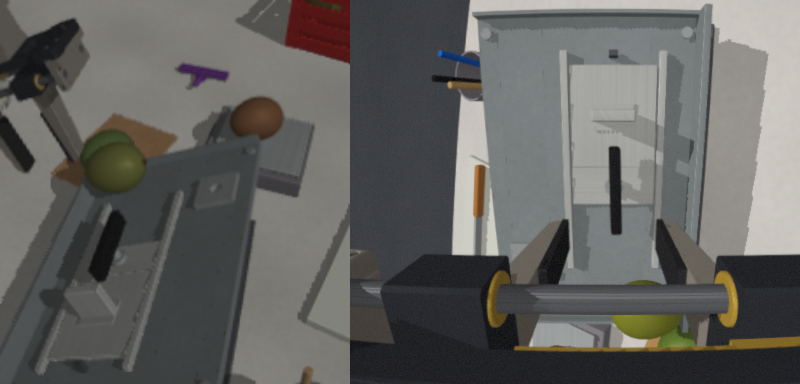

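The handle sits over the lock (wrist (186,265)) with its collar on the gate. The storage hole is empty, the mangoes are unmoved, and the gripper is clear.

```bash
python3 -c "
from rig import workorder; print(workorder.job_done())"
```

```text
the job is handed in; nothing more can be done
None
```

I slid the gate shut against its stop, moved the T-handled pin from its storage hole into the lock hole, seated it fully home and let go; the job is handed in at about 16 s, with the mangoes left where they lay.

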